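# Shim the rocking test chamber

## Task

The white test chamber rocks because its near foot, the one on the robot's side beside the orange wedge, is too short. Push the wedge along the bench with the fingers, thin end first, under that foot until the chamber stands level and no longer rocks, then back away. Do not pick the wedge up, do not push on the chamber itself, and leave the bottle, clamp and coupling where they are.

Things in the scene. Friction and masses are not known exactly. Their poses are not given: they have to be found in the camera images.
- rig: Two black rubber pads, 40 mm across, 3 mm high, fixed to the bench under the chamber's left and right feet. Origin on the bench directly below the chamber's short foot; +x points along the bench to below the chamber's middle (110 mm away), so the wedge has to go in along +x; z up. The pads are at (110, 110) and (110, -110) mm.
- chamber (a joint): Rocking of the chamber about its left and right feet, rad: 0 = level, all four feet bearing (a hard stop: the long far foot is then down); 0.08 = tipped fully towards the short foot, where it rests at the start because its weight leans that way. Chamber about 3 kg; the short foot bears down with 2.5 to 9 N.
- chamber_lid (a point): Centre of the top of the chamber's white lid, 215 mm up (fittings on it 15 mm more). The chamber: a white drum 150 mm across, 85 to 150 mm above the bench, a clear tube and the lid above, on four thin splayed steel legs with black ball feet 32 mm across, 110 mm from its middle axis, so the short foot stands 35 mm out beyond the drum.
- short_foot (a point): Lowest point of the short foot, a black rubber ball 32 mm across. It is about 1 mm above the bench when the chamber is tipped (start) and 10 mm above it when level.
- wedge: Loose orange wedge lying on the bench, 100 mm long, 45 mm wide, about 60 g. Flat underside; flat upper face rising evenly from 1.5 mm at the thin end (+x) to 18.5 mm at the upright heel face (-x). Origin at the middle of the underside; z up. It is 10 mm thick at its middle, so the chamber becomes level when the short foot stands about over the wedge's origin.
- wedge_tip (a point): Middle of the wedge's thin edge, on the underside (50 mm along +x from the wedge's origin).
- wedge_heel (a point): Middle of the lower edge of the wedge's upright heel face, which is pushed (50 mm along -x from the wedge's origin). Pushing it in under the foot takes about 4 to 15 N; once the chamber is level the wedge jams and the push rises. Friction then holds it in place.
- bottle: Loose amber bottle with white cap, 48 mm across, 95 mm tall; origin at the centre of its underside. Leave alone.
- clamp: Loose black clamp block 40 x 34 x 30 mm with a knob on top, 60 mm tall in all; origin at the centre of its underside. Leave alone.
- coupling: Loose steel coupling, flanged, 48 mm across, 50 mm tall; origin at the centre of its underside. Leave alone.
Things that resemble listed ones, but are neither listed nor needed, are in the scene too. What is shaped like the wedge but purple or yellow is not meant.

How it is judged:
By the outcome, as a careful person would: the job done as asked, in the order asked, and still so for the second after the job is handed in, with the robot touching nothing.
It also fails if it takes over 64 s, if anything falls off the work surface, if the arm or the gripper's body presses on something with over 40 N, if the wrist force passes 120 N, or if a joint passes its speed limit or range.

## Robot

A 6-joint arm with a two-finger parallel gripper is mounted at the origin on the work surface. World frame = base frame: x ahead of the robot, y to its left, z up, the work surface at z = 0. Lengths are in mm, angles in rad, forces in N, time in s.
With the tool pointing down it reaches from about 350 to 975 mm from the base axis. Payload 7.1 kg.
Tool frame: the origin (TCP) lies at the very end of the fingers, on their centre line; the grasp point (between the pads) lies 19 mm behind it; y points along the fingers, z is the direction in which the jaws open and shut, and the axes are right-handed (so a half turn about y gives the same grasp; the last joint's range is limited). The gripper opens to 88 mm and grips with 3 to 60 N. Pads are 20 mm wide; open, the fingers measure 115 mm over their backs; the gripper's body (75 mm by 178 mm) begins 61 mm behind the grasp point.
Start: joints at [-1.358, 0.423, 1.63, -0, 1.089, -0.019], TCP at [143.6, -608.263, 222.675] pointing down, gripper open.
Joint ranges: [-3, 3], [-0.9, 2.11], [0.09, 2.58], [-1.31, 4.45], [0.11, 2.69], [-2.54, 2.54]. Speed limits (rad/s): [2.39, 2.39, 3.01, 3.14, 3.14, 3.14].

## Interface

Orientations are given as a rotation vector (axis times angle).
In Python, from workcell import ctrl gives the robot as it stands.
- The arm moves only by the shell command python3 -m jog 'ROWS'. ROWS is JSON, a list of rows, each a list of 3 entries, a list of its own where there are three numbers: the opening, from 0 (shut) to 1 (fully open), then the shift along the tool's x, y, z in cm, then the turn, a rotation vector about the tool's x, y, z in rad. In form: [[claw, [dx, dy, dz], [wx, wy, wz]], ...]. A call has 1 to 8 rows; each row is the pose to reach, as a shift and turn from the pose commanded when the call began, along the tool's axes at that moment; what a row does not reach only later rows make up. A row lasts 1/10 s, in which the tool goes at most 50 mm and 8.59 degrees, less where a joint would pass 70% of its speed; a pose out of reach is approached as far as the arm can. A call with a gripper value outside its range is refused whole. The fingers move at their own pace and stop on an object; the grip force is fixed at half the most. Time passes only in rows, so rows that repeat a pose let the fingers close. It gives the time, the measured TCP pose, the force and the opening at its end, in the units of the state.
- ctrl.get_obs(): the state, without advancing time (a new reading comes with each control period).
- ctrl.get_image(name): name is "scene" or "side" or "wrist"; returns a dict with "color" (384x512x3 uint8, red, green, blue), "z_map" (384x512 float32, mm along the optical axis (not along the pixel's ray), 0 where there is no reading), "fx", "fy", "cx", "cy" (pixels), "pose" (4x4, takes a point from camera to world coordinates). Camera axes: x right, y down, z forward; pixel columns grow to the right and rows downward; lengths in mm; the calibration is good to about 2 mm. A picture is of the moment at which its call begins.
- ctrl.close_job(): hands the job in, once; it reports no verdict.
The state is a dict: "t": time; "qpos": joint angles; "qvel": joint speeds; "joint_torque": joint torques, N m; "ee_pos": TCP position; "orientation": TCP orientation; "ft_force": force on the tool from outside, world axes, zero at the start; "moment": the same for the moment, N m; "width": finger opening in mm.
Only numpy, scipy, OpenCV 4.12 (cv2) and the standard library are available. Lean on these libraries where they do the work, as an engineer would, in place of code of your own. Each camera call takes 0.05 s, during which the arm holds its last target.

## Working session

There is one attempt and no reset: what is moved stays moved. The work goes in short steps, Python scripts to look and compute and a shell command to move; the robot and the scene stay as the last step left them, time stands still between calls to the robot, and variables do not carry over. Pictures are saved under pics/ and viewed, and the job is handed in when it is done.

```bash
mkdir -p pics; ls; python3 - <<'E'
from workcell import ctrl
import cv2,pickle
for n in ("scene","side","wrist"):
    im=ctrl.get_image(n); pickle.dump(im,open(f"pics/{n}0.pkl","wb"))
    cv2.imwrite(f"pics/{n}0.png",im["color"][:,:,::-1])
o=ctrl.get_obs();print({k:o[k] for k in("t","ee_pos","orientation","ft_force","width")})
E
```

```text
pics
{'t': 0.15, 'ee_pos': array([ 143.52561979, -607.85659678,  222.0855843 ]), 'orientation': array([-0.24445607,  2.09985496, -2.09739411]), 'ft_force': array([ 0.74942101, -0.274512  ,  0.77832049]), 'width': 87.87399898593462}
```

View pics/scene0.png

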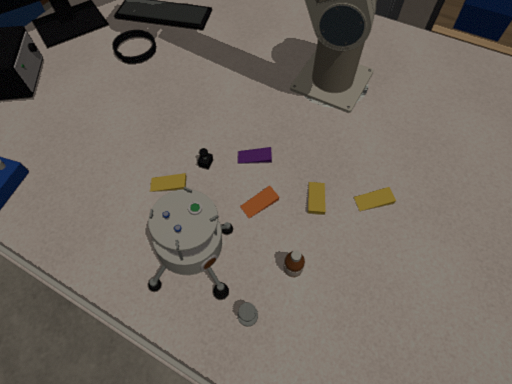

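View pics/side0.png

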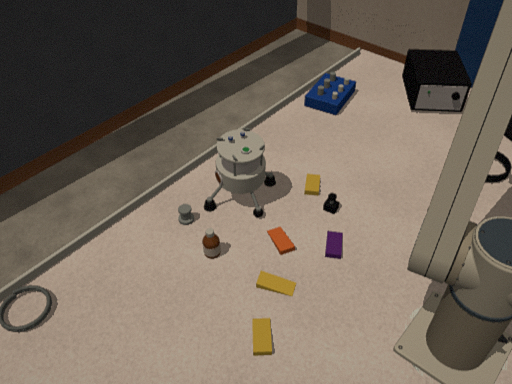

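View pics/wrist0.png

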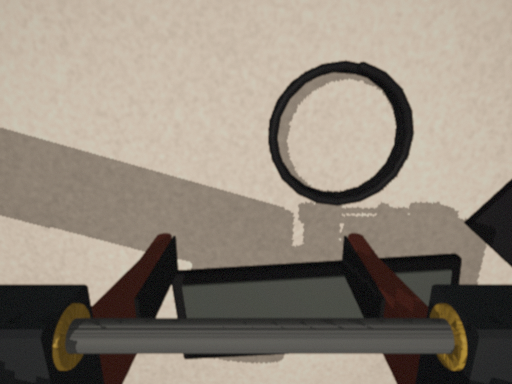

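```bash
cat > h.py <<'E'
import pickle,numpy as np,cv2
def P(im,u,v,z=None):
    T=im["pose"]; d=np.array([(u-im["cx"])/im["fx"],(v-im["cy"])/im["fy"],1.])
    D=T[:3,:3]@d; o=T[:3,3]
    if z is None: s=im["z_map"][int(round(v)),int(round(u))]
    else: s=(z-o[2])/D[2]
    return o+s*D
def crop(im,u0,v0,w,h,k,name,g=10):
    c=cv2.resize(im["color"][v0:v0+h,u0:u0+w,::-1],None,fx=k,fy=k,interpolation=cv2.INTER_CUBIC)
    for u in range(-(-u0//g)*g,u0+w,g):
        cv2.line(c,((u-u0)*k,0),((u-u0)*k,6),(0,0,255),1)
        cv2.putText(c,str(u),((u-u0)*k,16),0,.35,(0,0,255),1)
    for v in range(-(-v0//g)*g,v0+h,g):
        cv2.line(c,(0,(v-v0)*k),(6,(v-v0)*k),(0,0,255),1)
        cv2.putText(c,str(v),(8,(v-v0)*k+4),0,.35,(0,0,255),1)
    cv2.imwrite(name,c)
E
python3 - <<'E'
from h import *
s=pickle.load(open("pics/scene0.pkl","rb"));d=pickle.load(open("pics/side0.pkl","rb"))
crop(s,140,140,170,125,4,"pics/s0c.png"); crop(d,195,120,130,140,4,"pics/d0c.png")
for im in(s,d):
    print(im["pose"][:3,3],im["fx"])
    hsv=cv2.cvtColor(im["color"],cv2.COLOR_RGB2HSV)
    m=((hsv[...,0]>4)&(hsv[...,0]<14)&(hsv[...,1]>170)&(hsv[...,2]>120)).astype(np.uint8)
    n,l,st,ce=cv2.connectedComponentsWithStats(m)
    for i in range(1,n):
        if st[i,4]>60: print(st[i],ce[i])
E
```

```text
[935.76887243 240.79459595 866.61809154] 359.6296833321423
[241 186  37  31 510] [259.15490196 201.32745098]
[ -17.90605538  724.32276016 1058.2560454 ] 471.4872016165407
[268 227  26  24 336] [280.33035714 239.02678571]
```

View pics/s0c.png

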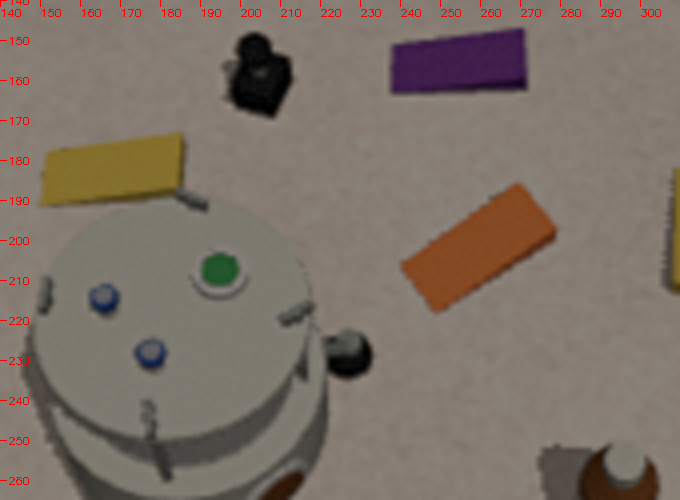

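View pics/d0c.png

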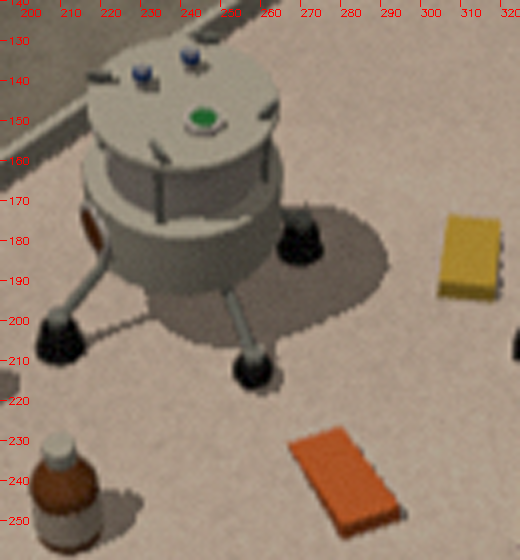

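```bash
python3 - <<'E'
from h import *
s=pickle.load(open("pics/scene0.pkl","rb"));d=pickle.load(open("pics/side0.pkl","rb"))
crop(s,130,215,120,95,6,"pics/s0d.png")
f=lambda *a:np.round(P(*a)[:2],1)
print("tip s",f(s,240,206,1),f(s,249,218,1),"d",f(d,267,231.5,1),f(d,281,226.5,1))
print("heel s",f(s,270,185.5,18.5),f(s,279,198,18.5),"d",f(d,281,251,18.5),f(d,295,244,18.5),f(d,281,254,0),f(d,295.5,248.5,0))
print("short",f(s,227.5,228.5,17),f(d,258,213,17))
print("right",f(s,221,291,19),f(d,210,206,19))
print("far",f(s,154,285,25)); print("left",f(d,270,181,19))
print("lid",f(s,175,220,215),f(d,240,143,215))
print("bottle",f(s,295,265,50),f(d,209,242,50),"clamp",f(s,205,162,15),"purple",f(s,255,157,10))
E
```

```text
tip s [563.7 -27.5] [583.2  11.9] d [580.6  13.7] [561.3 -28.8]
heel s [476.4  17.7] [499.3  57.5] d [493.5  55.7] [479.  10.] [495.7  52.3] [476.5   9.7]
short [642.6 -17.4] [640.7 -15.1]
right [786.9  53.7] [772.1  59.4]
far [852.8 -90.2]
left [ 703.7 -147.5]
lid [746.2 -59. ] [737.8 -51.6]
bottle [656.6 179.8] [651.1 180.5] clamp [ 495.5 -184.1] purple [407.5 -68.6]
```

View pics/s0d.png

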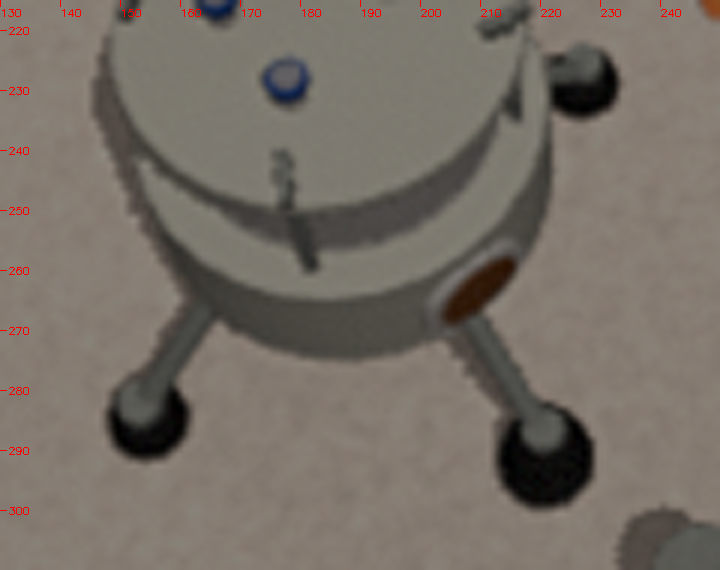

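```bash
cat >> h.py <<'E'
from scipy.optimize import least_squares
from scipy.spatial.transform import Rotation as Ro
def cloud(im):
    z=im["z_map"]; v,u=np.mgrid[:z.shape[0],:z.shape[1]]
    p=np.stack([(u-im["cx"])/im["fx"]*z,(v-im["cy"])/im["fy"]*z,z],-1)
    w=p@im["pose"][:3,:3].T+im["pose"][:3,3]; w[z==0]=np.nan
    return w
def ball(im,u,v,r=10,g=None):
    w=cloud(im); c=im["color"].max(-1)
    sub=np.s_[v-r:v+r+1,u-r:u+r+1]
    m=(c[sub]<55); p=w[sub][m]; p=p[np.isfinite(p).all(1)&(p[:,2]>8)]
    f=least_squares(lambda x:np.linalg.norm(p-x,axis=1)-16,p.mean(0)-[0,0,5],loss="soft_l1",f_scale=1.)
    return np.round(f.x,1),len(p),round(float(np.sqrt(2*f.cost/len(p))),2)
def wedge(im):
    hsv=cv2.cvtColor(im["color"],cv2.COLOR_RGB2HSV)
    m=((hsv[...,0]>4)&(hsv[...,0]<14)&(hsv[...,1]>150)&(hsv[...,2]>90)).astype(np.uint8)
    n,l,st,ce=cv2.connectedComponentsWithStats(m); i=1+np.argmax(st[1:,4])
    p=cloud(im)[l==i]; return p[np.isfinite(p).all(1)]
E
python3 - <<'E'
from h import *
s=pickle.load(open("pics/scene0.pkl","rb"));d=pickle.load(open("pics/side0.pkl","rb"))
for im,L in((s,[(228,229),(220,291),(154,285)]),(d,[(258,213),(210,205),(270,181)])):
    for u,v in L: print(ball(im,u,v))
for im in(s,d):
    p=wedge(im); r=cv2.minAreaRect(p[:,:2].astype(np.float32)); print(len(p),r,cv2.boxPoints(r).round(1).tolist(), p[:,2].min(),p[:,2].max())
    A=np.c_[p[:,:2],np.ones(len(p))]; k=np.linalg.lstsq(A,p[:,2],rcond=None)[0]; print("slope",np.hypot(*k[:2]),"down dir deg",np.degrees(np.arctan2(-k[1],-k[0])))
R=Ro.from_rotvec([-0.24445607,  2.09985496, -2.09739411]).as_matrix();print(R.round(3))
E
```

```text
(array([643.3, -20.7,  18. ]), 64, 1.43)
(array([783.6,  48.8,  18.5]), 100, 0.93)
(array([852.1, -91.1,  24.6]), 86, 1.12)
(array([646.2, -18.5,  19.1]), 55, 1.43)
(array([784.7,  50. ,  19.7]), 57, 1.53)
(array([ 713.9, -158.6,   22.3]), 66, 2.15)
561 ((529.3719482421875, 13.302665710449219), (45.86439895629883, 97.13860321044922), 63.025672912597656) [[475.70001220703125, 14.899999618530273], [562.2999877929688, -29.200000762939453], [583.0999755859375, 11.699999809265137], [496.5, 55.79999923706055]] -2.141386624732604 20.899502877911345
slope 0.16621635988510403 down dir deg -22.666083421699568
378 ((530.8965454101562, 14.391311645507812), (46.400787353515625, 102.58390808105469), 64.07504272460938) [[474.6000061035156, 16.0], [566.9000244140625, -28.899999618530273], [587.2000122070312, 12.800000190734863], [494.8999938964844, 57.70000076293945]] -3.714372730224113 21.935203259103446
slope 0.1606630022426494 down dir deg -15.133733444509014
[[-0.973 -0.     0.23 ]
 [-0.23   0.001 -0.973]
 [-0.    -1.    -0.001]]
```

```bash
python3 -m jog '[[0.18,[-2.8,0,-3.5],[0,0.1,0]],[0.18,[-5.6,0,-7.0],[0,0.2,0]],[0.18,[-8.4,0,-10.5],[0,0.3,0]],[0.18,[-11.2,0,-14.0],[0,0.4,0]],[0.18,[-14.0,0,-17.5],[0,0.5,0]],[0.18,[-16.8,0,-21.0],[0,0.567,0]],[0.18,[-19.6,0,-24.5],[0,0.567,0]],[0.18,[-22.4,0,-28.0],[0,0.567,0]]]'
python3 - <<'E'
from workcell import ctrl
from h import *
o=ctrl.get_obs();R=Ro.from_rotvec(o["orientation"]).as_matrix();print(o["qpos"].round(2),R.round(3));print("to pre (tool cm)",(R.T@(np.array([452,47,222])-o["ee_pos"])/10).round(2))
E
```

```text
t: 0.95
ee_pos: [297.6, -282.6, 222.7]
orientation: [-0.346, -2.039, 2.039]
ft_force: [0.7, -0.7, 0.2]
width: 27.1
[-0.79  0.1   2.08  0.    0.96  1.12] [[-0.944  0.    -0.33 ]
 [ 0.33  -0.    -0.944]
 [-0.    -1.     0.   ]]
to pre (tool cm) [ -3.71   0.07 -36.21]
```

```bash
python3 -m jog '[[0.18,[-0.4,0,-4.2],[0,0,0]],[0.18,[-0.9,0,-8.7],[0,0,0]],[0.18,[-1.4,0,-13.2],[0,0,0]],[0.18,[-1.9,0,-17.8],[0,0,0]],[0.18,[-2.4,0,-22.4],[0,0,0]],[0.18,[-2.8,0,-27.0],[0,0,0]],[0.18,[-3.3,0,-31.6],[0,0,0]],[0.18,[-3.7,0,-36.2],[0,0,0]]]'
python3 -m jog '[[0.18,[0,0,0],[0,0,0]],[0.18,[0,0,0],[0,0,0]]]'
python3 - <<'E'
from workcell import ctrl
from h import *
o=ctrl.get_obs();print(o["ee_pos"],o["qpos"].round(2),o["ft_force"],o["width"])
for n in("wrist","scene"):
    im=ctrl.get_image(n);pickle.dump(im,open(f"pics/{n}1.pkl","wb"));cv2.imwrite(f"pics/{n}1.png",im["color"][:,:,::-1])
E
```

```text
t: 1.75
ee_pos: [451.8, 47.4, 222.8]
orientation: [-0.345, -2.04, 2.04]
ft_force: [0.3, -0.8, 0.3]
width: 15.6
t: 1.95
ee_pos: [451.0, 46.2, 222.3]
orientation: [-0.341, -2.04, 2.041]
ft_force: [-0.5, -1.0, -0.3]
width: 15.8
[451.02019167  46.16117148 222.33287618] [ 0.08  0.17  1.99 -0.    0.98  1.98] [-0.49583866 -0.99907839 -0.3099332 ] 15.773450110799635
```

View pics/wrist1.png

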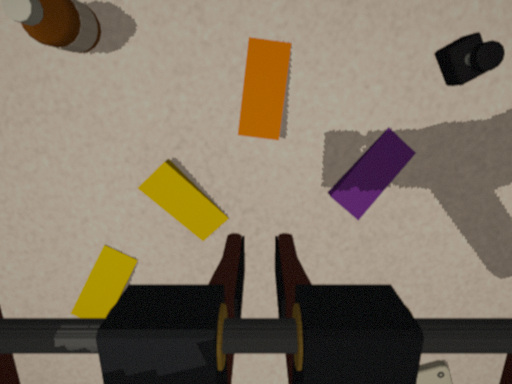

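View pics/scene1.png

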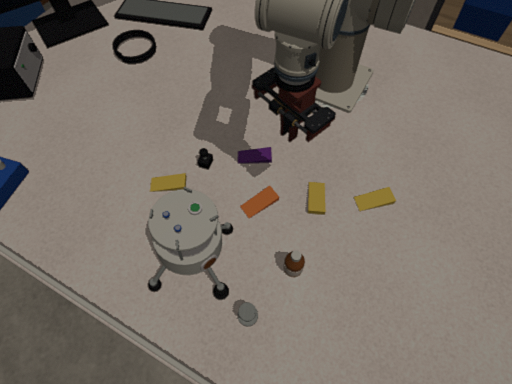

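```bash
python3 - <<'E'
from h import *
w=pickle.load(open("pics/wrist1.pkl","rb"))
f=lambda *a:np.round(P(*a)[:2],1)
print("heel",f(w,239,135.5,18.5),f(w,279.5,139,18.5),"tip",f(w,249.5,38,1.5),f(w,291,42.5,1.5))
p=wedge(w); r=cv2.minAreaRect(p[:,:2].astype(np.float32)); print(r,cv2.boxPoints(r).round(1).tolist())
A=np.c_[p[:,:2],np.ones(len(p))]; k=np.linalg.lstsq(A,p[:,2],rcond=None)[0]; print(np.degrees(np.arctan2(-k[1],-k[0])),p[:,2].min(),p[:,2].max())
print("yellow",f(w,228,216,10),f(w,204,240,10),f(w,175,160,10),"purple",f(w,357,218,10),f(w,330,190,10))
E
```

```text
heel [493.  54.] [475.2  14. ] tip [582.3  10.8] [564.  -28.7]
((551.1466064453125, -22.238332748413086), (0.07047802209854126, 3.996145486831665), 71.99177551269531) [[549.2000122070312, -21.700000762939453], [553.0, -22.899999618530273], [553.0999755859375, -22.799999237060547], [549.2999877929688, -21.600000381469727]]
-107.6390249125158 3.552845619578079 4.599750904097675
yellow [407.9  99.6] [388.5 138. ] [490.2 132.3] purple [355.4 -44.1] [399.2 -23.1]
```

```bash
python3 -m jog '[[0.18,[0,4.5,0],[0,0,0]],[0.18,[0,9,0],[0,0,0]],[0.18,[0,13,0],[0,0,0]],[0.18,[0,17,0],[0,0,0]],[0.18,[0,19.5,0],[0,0,0]],[0.18,[0,21,0],[0,0,0]],[0.18,[0,21.7,0],[0,0,0]],[0.18,[0,21.7,0],[0,0,0]]]'
python3 -m jog '[[0.18,[-0.4,0,0],[0,0,0]],[0.18,[-0.8,0,0],[0,0,0]],[0.18,[-1.2,0,0],[0,0,0]],[0.18,[-1.6,0,0],[0,0,0]],[0.18,[-2.0,0,0],[0,0,0]],[0.18,[-2.3,0,0],[0,0,0]],[0.18,[-2.6,0,0],[0,0,0]],[0.18,[-2.8,0,0],[0,0,0]]]'
python3 - <<'E'
from workcell import ctrl
from h import *
for n in("wrist","scene"):
    im=ctrl.get_image(n);pickle.dump(im,open(f"pics/{n}2.pkl","wb"));cv2.imwrite(f"pics/{n}2.png",im["color"][:,:,::-1])
crop(im,190,140,130,110,6,"pics/s2c.png")
E
```

```text
t: 2.85
ee_pos: [450.6, 44.3, 5.3]
orientation: [-0.345, -2.038, 2.038]
ft_force: [0.1, 0.4, -0.6]
width: 16.1
t: 3.65
ee_pos: [477.8, 36.1, 5.6]
orientation: [-0.345, -2.039, 2.04]
ft_force: [-0.6, 0.4, 1.0]
width: 16.0
```

View pics/wrist2.png

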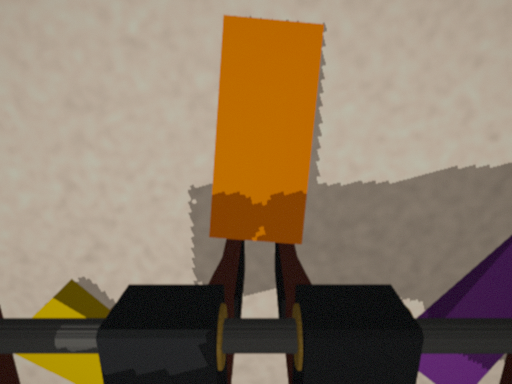

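View pics/s2c.png

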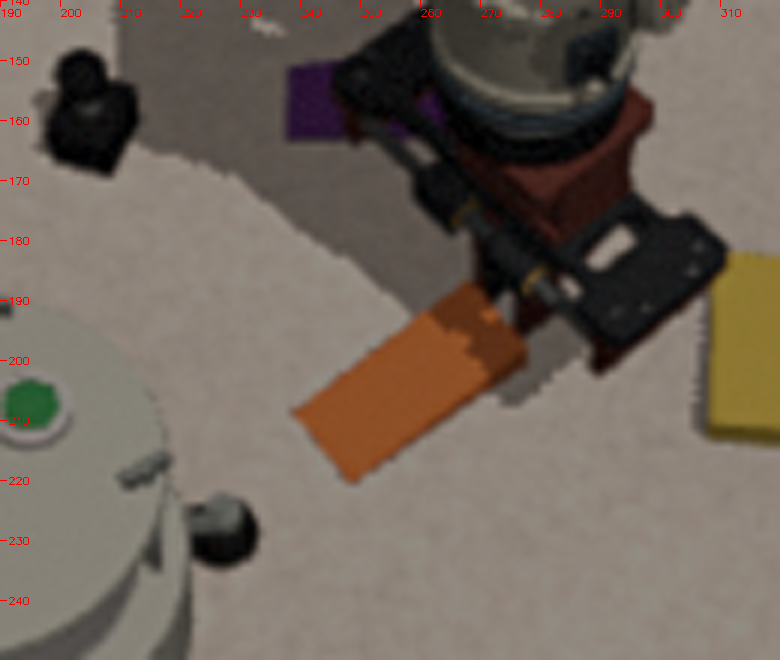

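The wrist picture shows the fingers touching the heel at about (257,240), with the wedge slightly turned. In the scene crop the tip is at about (243,213) and the foot at (226,229). I'll push further, drifting slightly towards +n.

```bash
python3 -m jog '[[0.18,[-0.4,0,-0.05],[0,0,0]],[0.18,[-0.8,0,-0.1],[0,0,0]],[0.18,[-1.2,0,-0.15],[0,0,0]],[0.18,[-1.6,0,-0.2],[0,0,0]],[0.18,[-2.0,0,-0.25],[0,0,0]],[0.18,[-2.4,0,-0.3],[0,0,0]],[0.18,[-2.8,0,-0.3],[0,0,0]],[0.18,[-2.8,0,-0.3],[0,0,0]]]'
python3 - <<'E'
from workcell import ctrl
from h import *
for n in("wrist","scene"):
    im=ctrl.get_image(n);pickle.dump(im,open(f"pics/{n}3.pkl","wb"));cv2.imwrite(f"pics/{n}3.png",im["color"][:,:,::-1])
crop(im,190,140,130,110,6,"pics/s3c.png")
E
```

```text
t: 4.55
ee_pos: [506.0, 29.7, 5.7]
orientation: [-0.346, -2.04, 2.04]
ft_force: [1.2, -0.2, -0.6]
width: 15.7
```

View pics/wrist3.png

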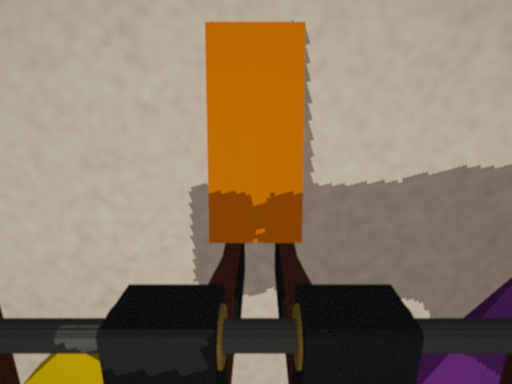

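View pics/s3c.png

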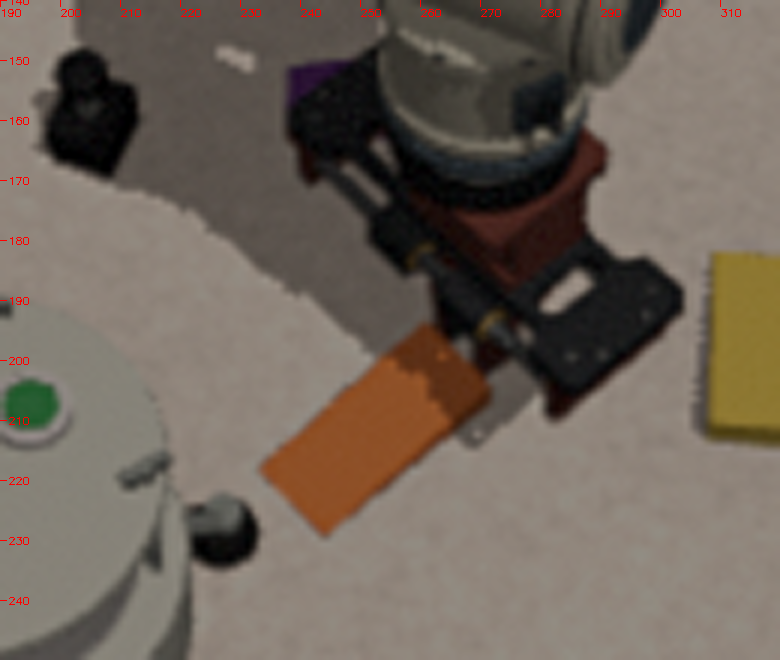

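```bash
python3 - <<'E'
from h import *
w=pickle.load(open("pics/wrist3.pkl","rb"));s=pickle.load(open("pics/scene3.pkl","rb"))
a=np.radians(-19.2);p=np.array([np.cos(a),np.sin(a)]);n=np.array([-p[1],p[0]]);F=np.array([643,-18.5])
g=lambda *x:(lambda q:np.round([q@p,q@n],1))(P(*x)[:2]-F)
print("tip",g(s,233,217.5,1.5),g(s,244,229,1.5),g(w,206,22,1.5),g(w,306,22,1.5));print("heel",g(s,261,194,18.5),g(w,209,243,18.5),g(w,302,243,18.5))
print("foot",ball(s,226,229), g(s,226.8,229,17))
E
```

```text
tip [-35.5 -20.3] [-35.6  24.6] [-35.   23.4] [-35.  -21.2]
heel [-132.8  -17. ] [-134.6   24.1] [-134.7  -20.9]
foot (array([643.1, -20.3,  17.4]), 60, 1.01) [1.5 0.8]
```

```bash
python3 -m jog '[[0.18,[-0.5,0,0],[0,0,0]],[0.18,[-1.0,0,0],[0,0,0]],[0.18,[-1.5,0,0],[0,0,0]],[0.18,[-2.0,0,0],[0,0,0]],[0.18,[-2.5,0,0],[0,0,0]],[0.18,[-3.0,0,0],[0,0,0]],[0.18,[-3.4,0,0],[0,0,0]],[0.18,[-3.8,0,0],[0,0,0]]]'
python3 -m jog '[[0.18,[-0.3,0,0],[0,0,0]],[0.18,[-0.6,0,0],[0,0,0]],[0.18,[-0.9,0,0],[0,0,0]],[0.18,[-1.2,0,0],[0,0,0]],[0.18,[-1.5,0,0],[0,0,0]],[0.18,[-1.8,0,0],[0,0,0]],[0.18,[-2,0,0],[0,0,0]],[0.18,[-2,0,0],[0,0,0]]]'
python3 - <<'E'
from workcell import ctrl
from h import *
for n in("wrist","scene","side"):
    im=ctrl.get_image(n);pickle.dump(im,open(f"pics/{n}4.pkl","wb"));cv2.imwrite(f"pics/{n}4.png",im["color"][:,:,::-1])
    if n=="scene":crop(im,140,160,130,110,6,"pics/s4c.png")
    if n=="side":crop(im,195,120,130,140,4,"pics/d4c.png")
E
```

```text
t: 5.45
ee_pos: [537.4, 17.9, 5.3]
orientation: [-0.337, -2.035, 2.036]
ft_force: [-16.3, 9.2, 12.9]
width: 15.6
t: 6.25
ee_pos: [553.3, 11.5, 4.8]
orientation: [-0.331, -2.033, 2.036]
ft_force: [-16.7, 5.9, 12.3]
width: 16.0
```

View pics/wrist4.png

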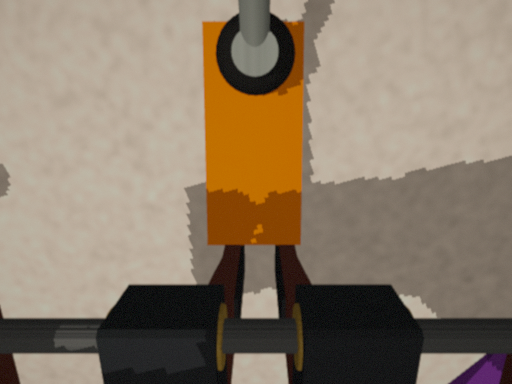

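View pics/s4c.png

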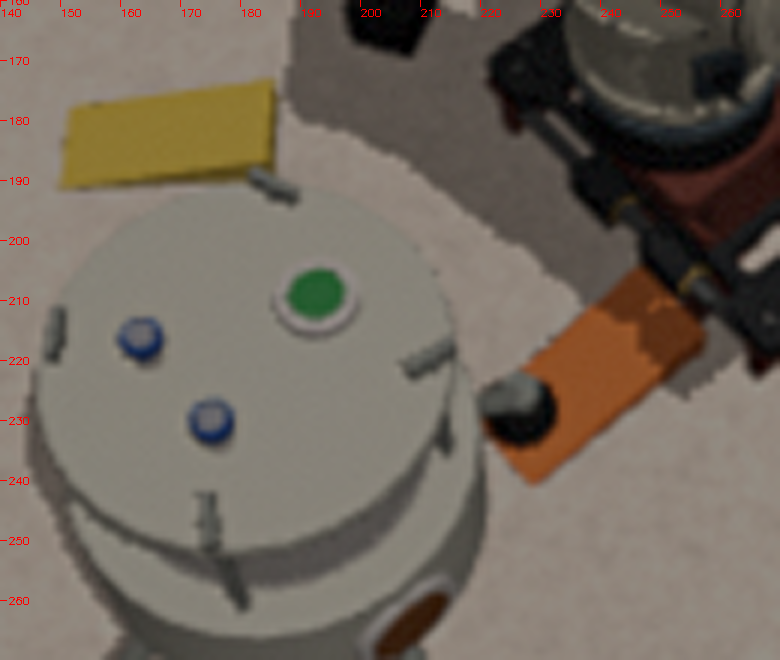

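View pics/d4c.png

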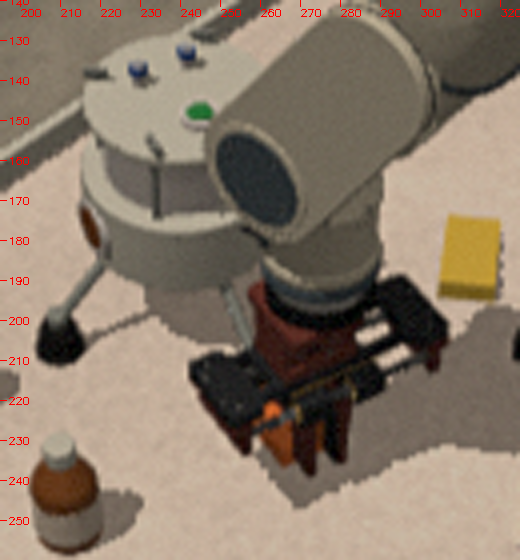

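Foot is centred on the wedge, about 15 mm from the thin edge. I'll keep pushing in smaller steps and watch the force.

```bash
python3 -m jog '[[0.18,[-0.3,0,0],[0,0,0]],[0.18,[-0.6,0,0],[0,0,0]],[0.18,[-0.9,0,0],[0,0,0]],[0.18,[-1.2,0,0],[0,0,0]],[0.18,[-1.5,0,0],[0,0,0]],[0.18,[-1.8,0,0],[0,0,0]],[0.18,[-2,0,0],[0,0,0]],[0.18,[-2,0,0],[0,0,0]]]'
python3 -m jog '[[0.18,[-0.2,0,0],[0,0,0]],[0.18,[-0.4,0,0],[0,0,0]],[0.18,[-0.6,0,0],[0,0,0]],[0.18,[-0.8,0,0],[0,0,0]],[0.18,[-0.8,0,0],[0,0,0]]]'
python3 - <<'E'
from workcell import ctrl
from h import *
for n in("wrist","scene"):
    im=ctrl.get_image(n);pickle.dump(im,open(f"pics/{n}5.pkl","wb"));cv2.imwrite(f"pics/{n}5.png",im["color"][:,:,::-1])
    if n=="scene":crop(im,140,160,130,110,6,"pics/s5c.png")
o=ctrl.get_obs();a=np.radians(-19.2);q=o["ee_pos"][:2]-[643,-18.5];print(q@[np.cos(a),np.sin(a)],q@[-np.sin(a),np.cos(a)])
E
```

```text
t: 7.2
ee_pos: [575.6, 4.4, 4.7]
orientation: [-0.338, -2.036, 2.038]
ft_force: [-7.2, 3.3, 1.2]
width: 15.7
t: 7.7
ee_pos: [583.9, 1.7, 4.8]
orientation: [-0.339, -2.037, 2.038]
ft_force: [-4.5, 1.1, -0.6]
width: 15.9
-62.496640476897774 -0.3530098942834365
```

View pics/wrist5.png

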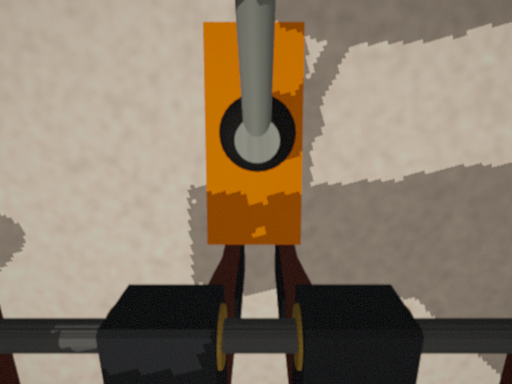

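View pics/s5c.png

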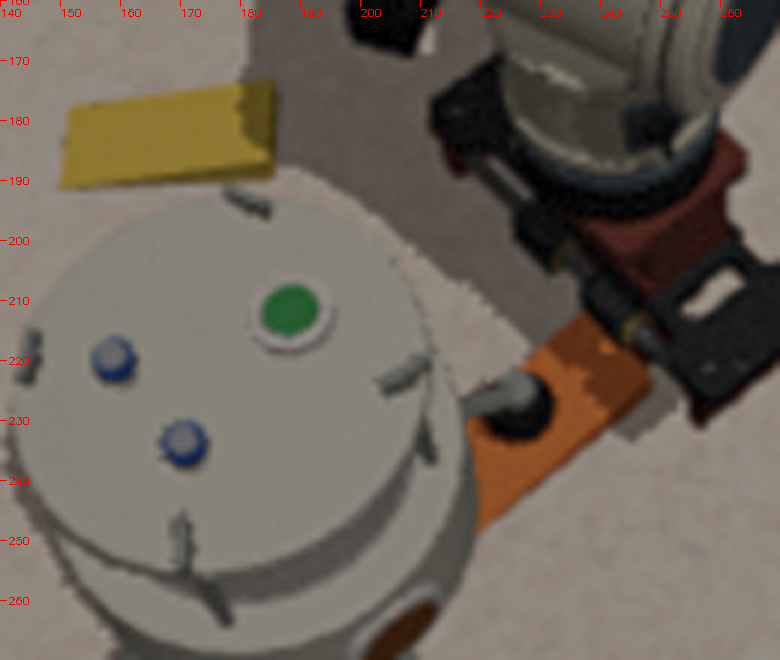

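```bash
python3 -m jog '[[0.18,[-0.1,0,0],[0,0,0]],[0.18,[-0.2,0,0],[0,0,0]],[0.18,[-0.2,0,0],[0,0,0]]]'
python3 -m jog '[[0.18,[-0.1,0,0],[0,0,0]],[0.18,[-0.2,0,0],[0,0,0]],[0.18,[-0.2,0,0],[0,0,0]]]'
```

```text
t: 8.1
ee_pos: [585.3, 1.2, 4.7]
orientation: [-0.338, -2.036, 2.038]
ft_force: [-6.5, 1.3, 0.3]
width: 15.8
t: 8.4
ee_pos: [587.5, 0.4, 4.7]
orientation: [-0.339, -2.037, 2.038]
ft_force: [-5.3, 0.8, -0.5]
width: 15.4
```

```bash
cat >> h.py <<'E'
def lid(im):
    w=cloud(im); m=np.isfinite(w).all(-1)&(abs(w[...,2]-212)<16)&(np.hypot(w[...,0]-746,w[...,1]+55)<62)
    p=w[m]; A=np.c_[p[:,:2]-p[:,:2].mean(0),np.ones(len(p))]
    x=A
    k=least_squares(lambda k:A@k-p[:,2],[0,0,212],loss="soft_l1",f_scale=1.).x
    a=np.radians(-19.2); return len(p),"rise along x rad",round(float(k[:2]@[np.cos(a),np.sin(a)]),4),"side",round(float(k[:2]@[-np.sin(a),np.cos(a)]),4)
E
python3 - <<'E'
from h import *
for n in ("scene0","scene3","scene4","scene5","side0"): print(n,lid(pickle.load(open(f"pics/{n}.pkl","rb"))))
from workcell import ctrl
im=ctrl.get_image("scene");pickle.dump(im,open("pics/scene6.pkl","wb"));print(lid(im))
E
```

```text
scene0 (2499, 'rise along x rad', 0.0718, 'side', -0.0027)
scene3 (2498, 'rise along x rad', 0.0707, 'side', -0.0022)
scene4 (2612, 'rise along x rad', 0.0512, 'side', -0.0009)
scene5 (2658, 'rise along x rad', 0.0021, 'side', -0.0028)
side0 (886, 'rise along x rad', 0.0737, 'side', 0.0028)
(2645, 'rise along x rad', -0.0031, 'side', -0.0009)
```

```bash
python3 -m jog '[[0.18,[-0.1,0,0],[0,0,0]],[0.18,[-0.2,0,0],[0,0,0]],[0.18,[-0.2,0,0],[0,0,0]]]'
python3 -m jog '[[0.18,[-0.1,0,0],[0,0,0]],[0.18,[-0.2,0,0],[0,0,0]],[0.18,[-0.2,0,0],[0,0,0]]]'
python3 - <<'E'
from h import *
from workcell import ctrl
im=ctrl.get_image("scene");pickle.dump(im,open("pics/scene7.pkl","wb"));print(lid(im))
E
```

```text
t: 8.75
ee_pos: [587.8, 0.2, 4.7]
orientation: [-0.335, -2.035, 2.037]
ft_force: [-10.0, 4.0, 5.1]
width: 16.0
t: 9.05
ee_pos: [588.0, 0.1, 4.7]
orientation: [-0.332, -2.034, 2.035]
ft_force: [-15.4, 7.4, 11.8]
width: 15.8
(2654, 'rise along x rad', -0.005, 'side', -0.0023)
```

```bash
python3 -m jog '[[0.18,[-0.1,0,0],[0,0,0]],[0.18,[-0.2,0,0],[0,0,0]],[0.18,[-0.2,0,0],[0,0,0]]]'
python3 - <<'E'
from h import *
from workcell import ctrl
im=ctrl.get_image("scene");pickle.dump(im,open("pics/scene8.pkl","wb"));print(lid(im)); im=ctrl.get_image("scene");print(lid(im))
im=ctrl.get_image("wrist");cv2.imwrite("pics/wrist8.png",im["color"][:,:,::-1]);o=ctrl.get_obs();print(o["ee_pos"],o["ft_force"])
E
```

```text
t: 9.4
ee_pos: [588.1, -0.1, 4.7]
orientation: [-0.328, -2.032, 2.034]
ft_force: [-19.7, 10.0, 16.6]
width: 16.0
(2657, 'rise along x rad', -0.0043, 'side', -0.001)
(2645, 'rise along x rad', -0.0047, 'side', -0.0014)
[ 5.88144133e+02 -9.48471530e-02  4.75477959e+00] [-19.91243018  10.53812368  17.15857034]
```

View pics/wrist8.png

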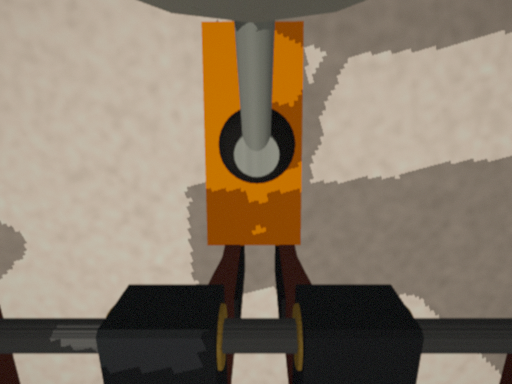

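```bash
python3 -m jog '[[0.18,[0,-0.1,0],[0,0,0]],[0.18,[0,-0.2,0],[0,0,0]],[0.18,[0,-0.3,0],[0,0,0]],[0.18,[0,-0.3,0],[0,0,0]]]'
python3 -m jog '[[0.18,[-0.1,0,0],[0,0,0]],[0.18,[-0.2,0,0],[0,0,0]],[0.18,[-0.2,0,0],[0,0,0]]]'
python3 - <<'E'
from h import *
from workcell import ctrl
print([lid(ctrl.get_image("scene"))[2] for i in range(3)]);o=ctrl.get_obs();print(o["ee_pos"],o["ft_force"])
E
```

```text
t: 9.95
ee_pos: [588.4, -0.6, 5.6]
orientation: [-0.328, -2.032, 2.035]
ft_force: [-11.7, 6.7, -7.6]
width: 15.8
t: 10.25
ee_pos: [588.6, -0.8, 5.4]
orientation: [-0.324, -2.031, 2.033]
ft_force: [-16.5, 9.3, -2.7]
width: 15.9
[-0.0037, -0.0036, -0.0046]
[588.59866758  -0.83221757   5.40908393] [-16.63376227   8.4193648   -3.35863125]
```

```bash
python3 -m jog '[[0.18,[-0.1,0,0],[0,0,0]],[0.18,[-0.2,0,0],[0,0,0]],[0.18,[-0.3,0,0],[0,0,0]],[0.18,[-0.3,0,0],[0,0,0]]]'
python3 - <<'E'
from h import *
from workcell import ctrl
im=ctrl.get_image("scene");pickle.dump(im,open("pics/scene9.pkl","wb"));print(lid(im));o=ctrl.get_obs();print(o["ee_pos"],o["ft_force"])
crop(im,130,215,120,95,6,"pics/s9d.png")
for i in range(0,10):
    try: q=pickle.load(open(f"pics/scene{i}.pkl","rb"));print(i,ball(q,154,285),ball(q,220,291))
    except FileNotFoundError: pass
E
```

```text
t: 10.8
ee_pos: [588.7, -1.0, 5.4]
orientation: [-0.318, -2.028, 2.031]
ft_force: [-24.5, 13.2, 5.8]
width: 15.9
(2649, 'rise along x rad', -0.004, 'side', -0.0003)
[588.76692844  -0.97933412   5.4367666 ] [-24.78353949  13.37425245   5.24423671]
0 (array([852.1, -91.1,  24.6]), 86, 1.12) (array([783.6,  48.8,  18.5]), 100, 0.93)
1 (array([851.5, -91.2,  24.5]), 83, 0.95) (array([783.6,  48.7,  18.5]), 98, 0.79)
2 (array([852.1, -90.9,  24.3]), 83, 1.1) (array([783.6,  48.5,  18.1]), 98, 0.94)
3 (array([851.9, -90.9,  24.5]), 83, 1.1) (array([783.3,  48.7,  18.7]), 97, 0.86)
4 (array([852.7, -91.2,  21.5]), 79, 0.97) (array([783.8,  48.6,  18.6]), 101, 1.21)
5 (array([853.3, -91.4,  15.9]), 80, 1.01) (array([785. ,  48.4,  18.4]), 103, 0.88)
6 (array([853.6, -91.7,  15.6]), 80, 0.88) (array([785.3,  48.6,  17.8]), 104, 0.87)
7 (array([853.4, -91.6,  15.6]), 79, 0.88) (array([785.2,  48.4,  18.7]), 104, 0.92)
8 (array([853.5, -91.7,  16. ]), 80, 0.92) (array([785. ,  48.2,  18.2]), 104, 0.93)
9 (array([853.6, -91.5,  15.5]), 80, 0.82) (array([784.8,  48.3,  18.2]), 105, 0.93)
```

View pics/s9d.png

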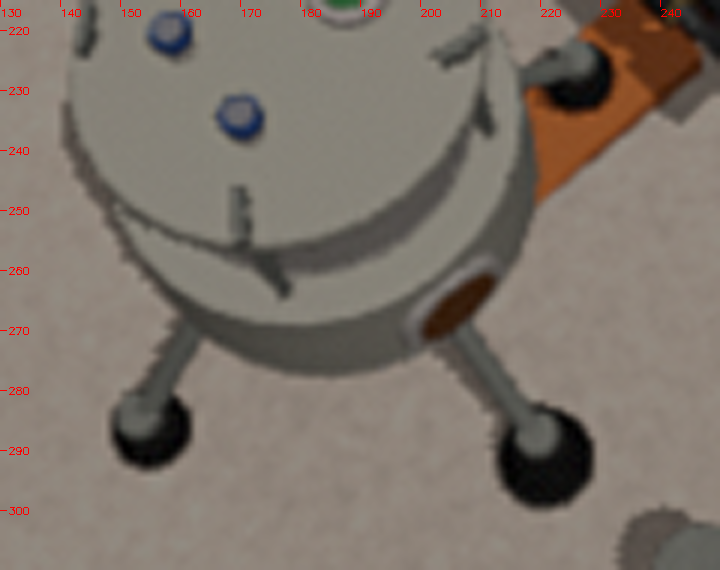

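Far-foot ball centre is down to z≈16 mm, so that foot is on the bench. The wedge is jammed at 28 N, so I'll back away.

```bash
python3 -m jog '[[0.18,[0.4,0,0],[0,0,0]],[0.18,[0.8,0,0],[0,0,0]],[0.18,[1.4,0,0],[0,0,0]],[0.18,[2.4,0,0],[0,0,0]],[0.18,[4,0,0],[0,0,0]],[0.18,[6,0,0],[0,0,0]],[0.18,[7,0,0],[0,0,0]],[0.18,[7,0,0],[0,0,0]]]'
python3 -m jog '[[0.18,[0,-3,0],[0,0,0]],[0.18,[0,-7,0],[0,0,0]],[0.18,[1,-11,0],[0,0,0]],[0.18,[3,-15,0],[0,0,0]],[0.18,[6,-18,0],[0,0,0]],[0.18,[9,-20,0],[0,0,0]],[0.18,[9,-20,0],[0,0,0]],[0.18,[9,-20,0],[0,0,0]]]'
python3 - <<'E'
from h import *
from workcell import ctrl
for n in("scene","side","wrist"):
    im=ctrl.get_image(n);pickle.dump(im,open(f"pics/{n}10.pkl","wb"));cv2.imwrite(f"pics/{n}10.png",im["color"][:,:,::-1])
    if n=="scene": print(lid(im),ball(im,154,285),ball(im,220,291)); crop(im,130,140,200,200,3,"pics/s10c.png")
    if n=="side": crop(im,160,120,180,150,4,"pics/d10c.png")
o=ctrl.get_obs();print(o["ee_pos"],o["ft_force"])
E
```

```text
t: 11.65
ee_pos: [533.5, 19.9, 8.9]
orientation: [-0.344, -2.04, 2.04]
ft_force: [0.4, 0.9, 0.2]
width: 15.5
t: 12.45
ee_pos: [450.7, 49.3, 209.7]
orientation: [-0.348, -2.042, 2.041]
ft_force: [-0.5, -0.2, 0.4]
width: 15.8
(2642, 'rise along x rad', -0.0043, 'side', -0.0003) (array([853.6, -91.7,  15.9]), 80, 0.84) (array([784.8,  48.2,  18.6]), 105, 0.86)
[450.34616292  48.95447762 208.15953378] [-0.99270252  0.06924477 -0.20415153]
```

View pics/s10c.png

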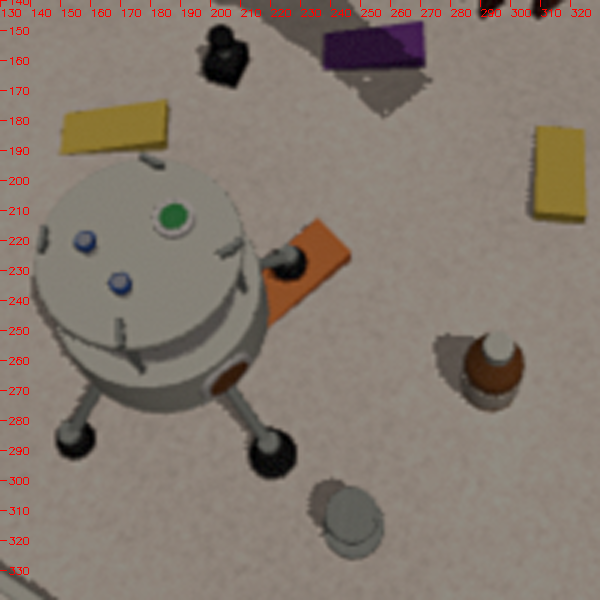

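View pics/d10c.png

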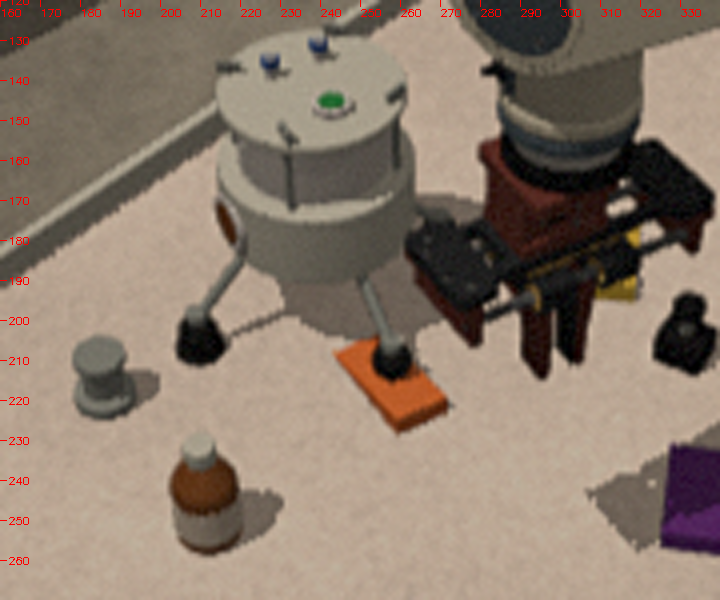

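The pictures show the short foot (scene 226,228) standing mid-wedge. The bottle, clamp and coupling are where they were, and the arm is clear. The lid and far-foot readings did not change after backing off. I'm handing the job in.

```bash
python3 -c "
from workcell import ctrl
print(ctrl.close_job())"
```

```text
the job is handed in; nothing more can be done
None
```

I pushed the orange wedge along the bench by its heel, thin end first, under the short foot until it jammed. I then backed off, raised the arm clear and handed the job in at about 12.6 s.

**Wedge position:** the final pictures show the short foot standing about over the wedge's middle. The wedge stayed on the bench and was not gripped.

**Jam:** the wedge stopped moving as the push rose from about 11 N to 28 N.

**Level:** after I backed away, the far foot's ball centre was at z ≈ 15.9 mm, so it stands on the bench (it started at 24.6 mm). The lid's slope went from 0.072 to −0.004 rad and did not change on release.

**One disagreement:** the lid slope changed by only 0.076 rad against the nominal 0.08, and its zero is not exact. That is within the depth camera's error, and the far-foot and jam readings agree with level. I did not test rocking by touching the chamber.

**Other objects:** in the pictures the bottle, clamp and coupling stand where they were. The wrist force is back to about 1 N or less, so the robot is touching nothing.

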